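Pack the sample case and hold its lid at 60 degrees

TASK

Finish packing the open sample case: seat the slide box and the loose round mounted specimen, right way up and fully down, in the two empty cutouts of the foam that fit them, and let go of them. Then take the lid by its tab, swing it down without letting it drop until it is 60 degrees open (measured up from fully shut), and finish while still holding it there, so that a colleague can check the contents and the inside of the lid. Leave the specimen that is already packed in its cutout and leave the bench timer and the stapler where they stand.

Things in the scene. Friction and masses are not known exactly. Their poses are not given: they have to be found in the camera images.
- case: Flat grey plastic case fixed to the desk, 150 (x) x 210 (y) x 26 mm high without lid; origin: centre of its underside; x from the front towards the hinge, y to the left seen from the front, z up. Foam inside, its top 21 mm above the desk (5 mm below the rim; walls 4 mm), has three cutouts 9 mm deep: a 90 (x) x 66 (y) mm rectangle and two 34 mm round ones
- pocket_box (a point): Centre of the floor of the rectangular cutout, 12 mm above the desk; 90 mm along the case's x, 66 mm along its y; axes as the case's; at [-12, 45, 12] mm in the case's frame
- pocket_front (a point): Centre of the floor of the empty round cutout (34 mm), the one nearer the front of the case, 12 mm above the desk; at [-34, -50, 12] mm in the case's frame
- pocket_rear (a point): Centre of the floor of the round cutout nearer the hinge, already filled, 12 mm above the desk; at [30, -50, 12] mm in the case's frame
- case_lid (a joint): Opening angle of the lid in rad: 0 shut, 1.047 = 60 degrees open, 1.75 leaning back against its stop, to which it has fallen back at the start. The lid weighs 0.35 kg and swings freely: it falls shut when let go below about 1.3 rad and falls back to its stop above that
- lid_hinge (a point): Middle of the lid's hinge axis, which runs along the case's y, 79 mm behind the case's centre and 26 mm above the desk
- lid_tab (a point): Centre of the black pull tab at the middle of the lid's free edge: juts 28 mm beyond the lid's front skirt, 64 wide, 9 thick. 168 mm from the hinge along the lid, 24 mm off it along the outer normal; its end is 14 mm further out. x axis: along the lid towards the hinge; y: along the hinge; z: outer normal (a 22 mm skirt rims the inner face). Fully open, it points up, 0.19 m above the desk
- slide_box: Closed blue-grey box of glass slides, 62 (x) x 86 (y) x 32 (z) mm; origin: centre of its underside. Its long y side goes along the case's x, either way round
- specimen: Loose mounted specimen on the desk: short black resin cylinder 30 mm across, 19 mm high, metal window on its top face; origin: centre of its underside
- packed_specimen: Mounted specimen already in the rear round cutout: short black cylinder 30 mm across, 21 mm high; origin: centre of its underside. Stays there
- lab_timer: Bystander: white digital bench timer, 39x66x58 mm; origin: centre of its underside; leave it alone
- stapler: Bystander: black desk stapler, 36x153x46 mm; origin: centre of its underside; leave it alone
Not all that is in view belongs to the job. Leave any red look-alike of the specimen alone. What is shaped like the slide_box but pink is not meant.

How it is judged:
By the outcome, as a careful person would: the job done as asked, in the order asked, and still so for the second after the job is handed in, while the arm keeps its last pose, push and grip.
It also fails if it takes over 67 s, if anything falls off the work surface, if the arm or the gripper's body presses on something with over 40 N, if the wrist force passes 120 N, or if a joint passes its speed limit or range.

ROBOT

A 6-joint arm with a two-finger parallel gripper is mounted at the origin on a cart in front of the work surface, level with it; the furniture and walls round the work are solid. World frame = base frame: x ahead of the robot, y to its left, z up, the work surface at z = 0. Lengths are in mm, angles in rad, forces in N, time in s.
With the tool pointing down it reaches from about 300 to 775 mm from the base axis. Payload 14.6 kg.
Tool frame: the origin (TCP) lies on the centre line of the jaws, within the pads' length; the fingertips stand 8 mm ahead of it and the grasp point (between the pads) lies 11 mm behind it; z points along the fingers, y is the line along which they close (so a half turn about z gives the same grasp; the last joint's range is limited). The gripper opens to 94 mm and grips with 3 to 60 N. Pads are 16 mm wide; open, the fingers measure 119 mm over their backs; the gripper's body (75 mm by 177 mm) begins 78 mm behind the grasp point.
Start: joints at [1.18, 0.3, 1.521, -0, 1.321, -0.067], TCP at [174.991, 521.409, 213.446] pointing down, gripper open.
Joint ranges: [-3.03, 3.03], [-0.79, 2.21], [0.23, 2.52], [-1.04, 4.18], [0, 3.07], [-2.55, 2.55]. Speed limits (rad/s): [2.22, 2.22, 2.57, 3.14, 3.14, 3.14].

INTERFACE

Orientations are given as [roll, pitch, yaw] about the fixed x, y, z axes, in that order (R = Rz(yaw) Ry(pitch) Rx(roll)).
In Python, from cell import manip gives the robot as it stands.
- The arm moves only by the tool jog_arm, never from a script. Its argument "rows" is one flat list of numbers, 7 for each row, row after row: the shift along the world's x, y, z in cm, then the turn, a rotation vector about the world's x, y, z in rad, then the closure, from 0 (fully open) to 1 (shut). In form: [dx, dy, dz, rx, ry, rz, fingers, dx, dy, dz, rx, ry, rz, fingers, ...]. A call has 1 to 20 rows; each row shifts and turns the commanded pose from where the row before left it; what a row does not reach is not made up. A row lasts 1/12 s, in which the tool goes at most 41.7 mm and 7.16 degrees, less where a joint would pass 70% of its speed; a pose out of reach is approached as far as the arm can. A call with a gripper value outside its range is refused whole. The fingers move at their own pace and stop on an object; "newtons" is the grip in N (left out, the last holds). Time passes only in rows, so rows that do not move let the fingers close. It gives the time, the measured TCP pose, the force, the opening and the grip force at its end, in the units of the state.
- manip.read_state(): the state, without advancing time (a new reading comes with each control period).
- manip.camera(name): name is "side" or "top"; returns (picture, depth): 400x640x3 uint8, blue, green, red; 400x640 float32, mm along the optical axis (not along the pixel's ray), 0 where there is no reading.
- manip.camera_model(name): a dict with "K" (3x3 intrinsics, pixels), "R" (3x3) and "t" (3): a world point X has camera coordinates R X + t. Camera axes: x right, y down, z forward; pixel columns grow to the right and rows downward; lengths in mm; the calibration is good to about 2 mm. A picture is of the moment at which its call begins. camera_model takes no time and is no camera call.
- manip.sign_off(): hands the job in; it is judged then, once.
The state is a dict: "clock": time; "joints": joint angles; "qd": joint speeds; "effort": joint torques, N m; "eef_pos": TCP position; "eef_rot": TCP orientation; "wrist_force": force on the tool from outside, world axes, zero at the start; "moment": the same for the moment, N m; "finger_gap": finger opening in mm; "finger_force": force on a finger pad.
Only numpy, scipy, OpenCV 4.12 (cv2) and the standard library are available. Lean on these libraries where they do the work, as an engineer would, in place of code of your own. Each camera call takes 0.05 s, during which the arm holds its last target. There are 200 camera calls.

## Working session

There is one attempt and no reset: what is moved stays moved. The work goes in short steps, Python scripts to look and compute and a tool call to move; the robot and the scene stay as the last step left them, time stands still between calls to the robot, and variables do not carry over. Pictures are saved under pics/ and viewed, at most 10 in all, crops included, and the job is handed in when it is done.

Besides the shell and the picture viewer there is one more tool, called after ">>>" as name(argument=value, ...) on one line, values as JSON. jog_arm: Moves the arm, as the interface text tells. Its arguments: {"type":"object","properties":{"rows":{"type":"array"},"newtons":{"type":"number"}},"required":["rows"]}

```bash
mkdir -p pics; ls; cat > h.py <<'E'
import numpy as np, cv2
from cell import manip
def grab(n):
    p,d=manip.camera(n); m=manip.camera_model(n)
    return p,d,np.array(m["K"]),np.array(m["R"]),np.array(m["t"]).ravel()
def plane(uv,z,K,R,t):
    uv=np.atleast_2d(uv).astype(float)
    r=np.c_[uv,np.ones(len(uv))]@np.linalg.inv(K).T@R
    c=-R.T@t
    return c+r*((z-c[2])/r[:,2])[:,None]
def cloud(d,K,R,t):
    v,u=np.mgrid[:d.shape[0],:d.shape[1]]
    P=np.stack([(u-K[0,2])/K[0,0]*d,(v-K[1,2])/K[1,1]*d,d],-1)
    return (P-t)@R
E
python3 - <<'E'
from h import *
for n in("side","top"):
    p,d,K,R,t=grab(n); cv2.imwrite(f"pics/{n}0.png",p); np.savez(f"{n}0.npz",p=p,d=d,K=K,R=R,t=t); print(n,-R.T@t,R[2])
print(manip.read_state())
E
```

```text
pics
side [ 341.44418198 -767.92448653  701.63108404] [ 0.14842896  0.74724535 -0.64776016]
top [ 380.99792823  -20.46752046 1172.09513563] [ 0.09415132 -0.00122488 -0.99555714]
{'clock': 0.1, 'joints': array([ 1.18038860e+00,  3.00431037e-01,  1.52145728e+00, -6.50726827e-07,
        1.32069862e+00, -6.66188173e-02]), 'qd': array([-1.57457146e-04, -1.74760192e-03, -2.55806162e-03,  1.99375055e-03,
        9.18019034e-04, -9.65010335e-05]), 'effort': array([-1.39250194e-03, -5.32635033e+01, -3.53281260e+01,  7.08518852e-02,
        2.34775187e-02, -8.57067880e-05]), 'eef_pos': array([174.92411515, 521.22856417, 212.96066971]), 'eef_rot': array([-3.14060053e+00, -6.55604459e-05,  2.81780388e+00]), 'wrist_force': array([ 0.14304775, -0.1401266 ,  1.07862002]), 'moment': array([ 0.03811804, -0.02369259,  0.03896718]), 'finger_force': 0.0, 'finger_gap': 94.04542368124109}
```

View pics/top0.png

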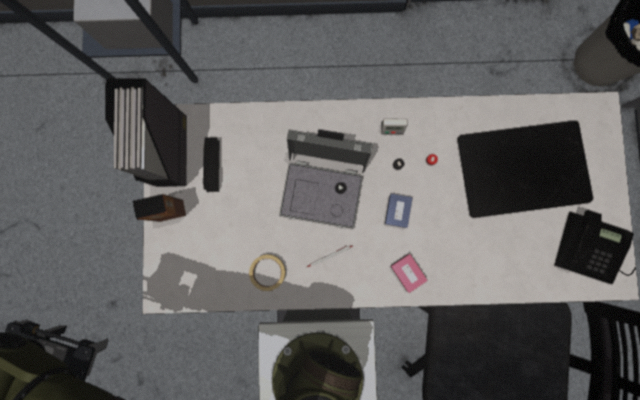

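View pics/side0.png

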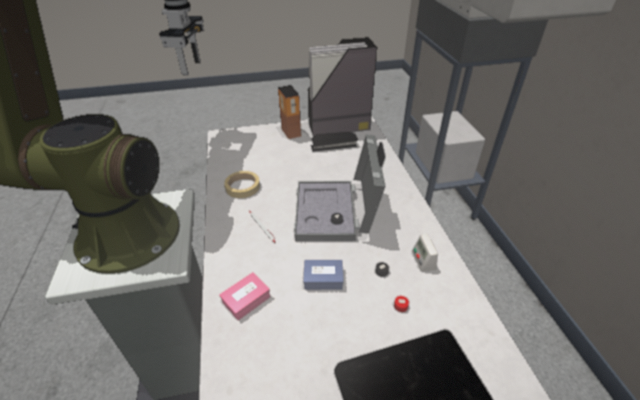

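Top view: the case is at about (322,195) with its lid leaning up at (332,150), and the packed specimen is at (340,187). Specimen candidates are black (398,163) and red (432,159). Box candidates are blue (399,210) and pink (408,272). The black specimen and the blue box fit the description by colour. I'll confirm both in one enlarged crop and measure them.

```bash
python3 - <<'E'
from h import *
T=np.load("top0.npz");S=np.load("side0.npz")
a=cv2.resize(T["p"][120:240,275:445],None,fx=4.4,fy=4.4,interpolation=cv2.INTER_CUBIC)[:,:748]
b=cv2.resize(S["p"][170:320,290:450],None,fx=2.4,fy=2.4,interpolation=cv2.INTER_CUBIC)
a=cv2.resize(T["p"][120:240,275:445],(450,318),interpolation=cv2.INTER_CUBIC)
b=cv2.resize(S["p"][170:320,290:450],(340,318),interpolation=cv2.INTER_CUBIC)
cv2.imwrite("pics/crop1.png",np.hstack([a,b]))
def meas(D,n,mask,roi,z):
    m=np.zeros(mask.shape,np.uint8);u0,u1,v0,v1=roi;m[v0:v1,u0:u1]=mask[v0:v1,u0:u1]
    c=max(cv2.findContours(m,cv2.RETR_EXTERNAL,cv2.CHAIN_APPROX_NONE)[0],key=cv2.contourArea)
    k=np.zeros_like(m);cv2.drawContours(k,[c],-1,1,-1)
    P=cloud(D["d"],D["K"],D["R"],D["t"])[k>0]
    W=plane(c[:,0,:],z,D["K"],D["R"],D["t"])[:,:2].astype(np.float32)
    (x,y),(w,h),an=cv2.minAreaRect(W); print(n,"rect",np.round([x,y,w,h,an],1),"z pct",np.round(np.percentile(P[:,2],[5,50,90]),1),"px",len(P),"mean",np.round(P.mean(0),1))
for nm,D in(("top",T),("side",S)):
    print(nm)
    h=cv2.cvtColor(D["p"],cv2.COLOR_BGR2HSV); 
    blue=((h[...,0]>95)&(h[...,0]<130)&(h[...,1]>70)).astype(np.uint8)
    blk=(h[...,2]<75).astype(np.uint8)
    if nm=="top":
        meas(D,"box",blue,(380,415,190,232),32); meas(D,"spec",blk,(385,410,150,176),19)
        meas(D,"packed",blk,(328,352,178,198),33); meas(D,"tab",blk,(310,360,125,140),190)
        g=((h[...,2]<150)&(h[...,2]>0)).astype(np.uint8); meas(D,"case",g,(270,372,162,235),26)
    else:
        meas(D,"box",blue,(295,355,250,300),32); meas(D,"spec",blk,(370,395,258,280),19);meas(D,"packed",blk,(328,345,208,228),33)
P=cloud(T["d"],T["K"],T["R"],T["t"])
for u,v in [(305,190),(340,187),(335,210),(300,178),(322,170),(399,210),(398,163),(332,135),(332,134),(330,150),(450,240)]: print(u,v,np.round(P[v,u],1))
E
```

```text
topTraceback (most recent call last):
  File "<stdin>", line 21, in <module>
  File "<stdin>", line 10, in meas
ValueError: max() iterable argument is empty
```

View pics/crop1.png

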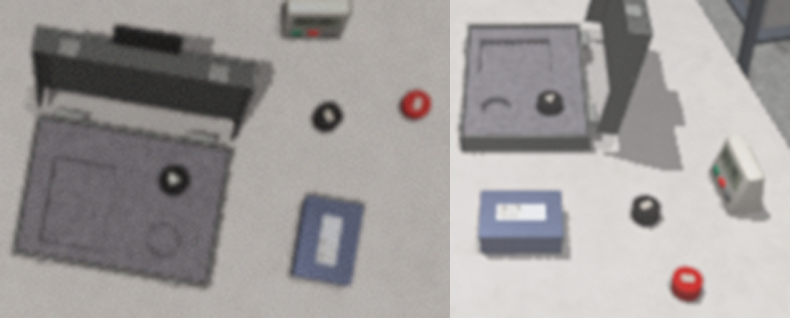

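The crop shows the black specimen upright with its window on top (top image about (398,163)). The blue box has its label up at (399,210). The red one and the pink one are the look-alikes. Next I'll fix the colour thresholds.

```bash
cat > meas.py <<'E'
from h import *
def meas(D,n,mask,roi,z):
    mask=mask.astype(np.uint8);m=np.zeros(mask.shape,np.uint8);u0,u1,v0,v1=roi;m[v0:v1,u0:u1]=mask[v0:v1,u0:u1]
    cs=cv2.findContours(m,cv2.RETR_EXTERNAL,cv2.CHAIN_APPROX_NONE)[0]
    if not cs: print(n,"none"); return
    c=max(cs,key=cv2.contourArea)
    k=np.zeros_like(m);cv2.drawContours(k,[c],-1,1,-1)
    P=cloud(D["d"],D["K"],D["R"],D["t"])[k>0]
    W=plane(c[:,0,:],z,D["K"],D["R"],D["t"])[:,:2].astype(np.float32)
    (x,y),(w,h),an=cv2.minAreaRect(W); print(n,"rect",np.round([x,y,w,h,an],1),"z",np.round(np.percentile(P[:,2],[5,50,90]),1),"px",len(P),"mean",np.round(P.mean(0),1))
    return W,k,P
E
python3 - <<'E'
from meas import *
T=np.load("top0.npz");S=np.load("side0.npz")
for nm,D in(("top",T),("side",S)):
    print(nm)
    h=cv2.cvtColor(D["p"],cv2.COLOR_BGR2HSV); H,s,V=[h[...,i] for i in range(3)]
    if nm=="top": print("box",h[210,392],h[205,390],"spec",h[168,398],"desk",h[240,450],"foam",h[195,318],"tab",h[134,330])
    blue=(H>100)&(H<130)&(s>60); blk=V<80
    if nm=="top":
        meas(D,"box",blue,(380,415,190,232),32); meas(D,"spec",blk,(385,410,150,176),19)
        meas(D,"packed",blk,(328,352,178,198),33); meas(D,"tab",V<45,(310,360,125,140),190)
        meas(D,"case",V<150,(270,372,166,235),26)
    else:
        meas(D,"box",blue,(295,355,250,300),32); meas(D,"spec",blk,(370,395,258,280),19);meas(D,"packed",blk,(328,345,208,228),33)
P=cloud(T["d"],T["K"],T["R"],T["t"])
for u,v in [(305,190),(340,187),(335,210),(300,178),(322,170),(399,210),(398,163),(332,135),(332,134),(330,150),(450,240)]: print(u,v,np.round(P[v,u],1))
# height-based
def hb(n,roi,lo,hi,zp):
    return meas(T,n,(P[...,2]>lo)&(P[...,2]<hi),roi,zp)
hb("boxH",(380,415,190,232),20,45,32);hb("specH",(385,410,150,176),10,30,19);hb("caseH",(270,372,158,235),12,45,26)
hb("tabH",(300,360,120,140),170,230,190)
E
```

```text
top
box [114  56 122] [114  60 120] spec [ 0 11 48] desk [ 15  12 177] foam [158  10 106] tab [15 18 28]
box rect [ 452.  -226.5   41.    77.1   88.4] z [28.6 32.3 35.1] px 123 mean [ 447.7 -220.1   32.1]
spec rect [ 581.8 -245.1   23.8   28.3   43.2] z [12.9 18.8 21.8] px 83 mean [ 580.1 -242.9   32.3]
packed rect [518.1 -80.7  30.4  30.6  88.4] z [12.3 32.4 35.1] px 118 mean [518.5 -80.5  29.6]
tab rect [627.4 -51.6  58.6  13.3  78.8] z [178.1 193.1 201.1] px 136 mean [626.8 -51.9 191.5]
case rect [510.9 -31.3 219.  181.2  78.2] z [ 3.5 20.2 25.3] px 4378 mean [500.6 -29.7  21.1]
side
box none
spec rect [ 578.4 -252.5   30.9   24.2   71. ] z [10.2 17.8 20.6] px 78 mean [ 575.1 -260.7   25.5]
packed rect [515.9 -87.2  28.9  24.9  77.8] z [25.3 32.3 34.1] px 64 mean [515.3 -87.7  30.9]
305 190 [516.   18.1  14.7]
340 187 [519.6 -79.4  32.9]
335 210 [457.5 -64.3  14.7]
300 178 [549.4  31.   21.5]
322 170 [570.3 -31.1  21.3]
399 210 [ 451.6 -239.7   30.7]
398 163 [ 381.   -20.5 1172.1]
332 135 [626.6 -56.  192. ]
332 134 [627.1 -55.8 199.8]
330 150 [610.8 -53.   95.2]
450 240 [ 365.2 -385.8   -3.1]
boxH rect [ 451.2 -238.3   62.6   86.    78.1] z [27.9 32.1 35. ] px 716 mean [ 450.6 -237.    38.3]
specH rect [ 584.6 -246.6   31.    28.5   88.4] z [12.8 18.8 21.8] px 100 mean [ 582.2 -244.    29.9]
caseH rect [503.  -26.1 209.6 162.2  78.5] z [10.2 20.6 25.6] px 4165 mean [501.  -25.8  22.1]
tabH rect [630.2 -35.6 113.2  24.6  88.4] z [172.2 179.8 201.1] px 372 mean [626.6 -31.6 192.7]
```

```bash
python3 - <<'E'
from meas import *
fr=[grab("top") for _ in range(8)]
d=np.median([f[1] for f in fr],0); p=np.mean([f[0] for f in fr],0).astype(np.uint8); K,R,t=fr[0][2:]
np.savez("top1.npz",p=p,d=d,K=K,R=R,t=t); D=np.load("top1.npz")
P=cloud(d,K,R,t); Z=P[...,2]; ok=d>0
h=cv2.cvtColor(p,cv2.COLOR_BGR2HSV)
fl=(Z>8)&(Z<16.8)&ok
print("desk z",np.median(Z[235:255,440:460]))
meas(D,"rectpocket",fl,(288,322,175,222),12)
meas(D,"roundpocket",fl,(326,346,201,220),12)
W,k,_=meas(D,"box",(Z>16)&ok&(Z<60),(378,418,188,234),32)
meas(D,"spec",(Z>9.5)&ok&(Z<60),(385,410,150,176),19)
meas(D,"specC",h[...,2]<115,(387,410,152,174),19)
W,k,_=meas(D,"case",(h[...,2]<140)|((Z>13)&ok),(270,372,175,235),26)
# case edges in case axes
for an in (-11.5,):
    a=np.radians(an);ex=np.array([np.cos(a),np.sin(a)]);ey=np.array([-ex[1],ex[0]])
    for half in(1,):
        q=np.c_[W@ex,W@ey]
        c0=np.array([497.5,-25.5]);q=q-[c0@ex,c0@ey]
        L=q[(q[:,1]>85)&(abs(q[:,0])<50)];Rr=q[(q[:,1]<-85)&(abs(q[:,0])<50)];F=q[(q[:,0]<-60)&(abs(q[:,1])<85)]
        print("L",L[:,1].mean(),np.polyfit(L[:,0],L[:,1],1)[0],"R",Rr[:,1].mean(),np.polyfit(Rr[:,0],Rr[:,1],1)[0],"F",F[:,0].mean(),np.polyfit(F[:,1],F[:,0],1)[0])
E
```

```text
desk z 1.2433752871105197
rectpocket rect [498.3  21.1  65.9  90.1  78.5] z [10.3 11.9 13.1] px 754 mean [498.2  21.1  11.9]
roundpocket rect [456.2 -68.5  30.8  30.8  88.3] z [10.6 12.1 13.1] px 114 mean [457.3 -68.2  12.1]
box rect [ 451.2 -238.3   62.6   86.    78.1] z [30.3 32.1 33.3] px 716 mean [ 451.  -238.2   32. ]
spec rect [ 584.6 -246.6   31.    28.5   88.4] z [14.8 18.9 20. ] px 99 mean [ 584.2 -246.5   18.6]
specC rect [ 581.8 -245.1   27.8   32.3   42.6] z [ 4.5 18.9 19.9] px 106 mean [ 582.8 -245.7   17.2]
case rect [497.8 -26.5 213.  153.1  78.5] z [10.8 20.6 23.1] px 3725 mean [490.1 -29.5  18.9]
L 102.4600738752549 -0.07479996572157226 R -105.52055902264502 1.8390422766620812e-05 F -73.63334881001353 0.002110470914714045
```

Measured positions:
- **Rectangular cutout:** 65.9×90.1 mm at (498.3, 21.1), floor z 12, yaw −11.5°.
- **Round cutout:** (457, −68), which agrees with a case centre of about (500.7, −25.8).
- **Box:** (451, −238), already parallel to its cutout.
- **Specimen:** (584.4, −246.5).

All of these match the given sizes.

>>> jog_arm(rows=[2.76, -2.8, 0, 0, 0, 0.0123, 0, 2.76, -2.8, 0, 0, 0, 0.0123, 0, 2.76, -2.8, 0, 0, 0, 0.0123, 0, 2.76, -2.8, 0, 0, 0, 0.0123, 0, 2.76, -2.8, 0, 0, 0, 0.0123, 0, 2.76, -2.8, 0, 0, 0, 0.0123, 0, 2.76, -2.8, 0, 0, 0, 0.0123, 0, 2.76, -2.8, 0, 0, 0, 0.0123, 0, 2.76, -2.8, 0, 0, 0, 0.0123, 0, 2.76, -2.8, 0, 0, 0, 0.0123, 0, 0, -3.8, 0, 0, 0, 0, 0, 0, -3.8, 0, 0, 0, 0, 0, 0, -3.8, 0, 0, 0, 0, 0, 0, -3.8, 0, 0, 0, 0, 0, 0, -3.8, 0, 0, 0, 0, 0, 0, -3.8, 0, 0, 0, 0, 0, 0, -3.8, 0, 0, 0, 0, 0, 0, -3.8, 0, 0, 0, 0, 0, 0, -3.8, 0, 0, 0, 0, 0, 0, -3.8, 0, 0, 0, 0, 0], newtons=25)

```text
clock: 2.17
eef_pos: [450.6, -140.5, 213.7]
eef_rot: [-3.142, 0.001, 2.941]
wrist_force: [1.0, -0.1, 0.1]
finger_gap: 94.2
finger_force: 0.0
```

>>> jog_arm(rows=[0, -2.44, 0, 0, 0, 0, 0, 0, -2.44, 0, 0, 0, 0, 0, 0, -2.44, -1.5, 0, 0, 0, 0, 0, -2.44, -2.5, 0, 0, 0, 0, 0, 0, -2.5, 0, 0, 0, 0, 0, 0, -2.5, 0, 0, 0, 0, 0, 0, -2.5, 0, 0, 0, 0, 0, 0, -2.0, 0, 0, 0, 0, 0, 0, -1.4, 0, 0, 0, 0, 0, 0, 0, 0, 0, 0, 0, 0, 0, 0, 0, 0, 0, 0])

```text
clock: 3.08
eef_pos: [450.9, -236.2, 64.4]
eef_rot: [3.141, -0.001, 2.941]
wrist_force: [-0.2, 0.1, 0.1]
finger_gap: 94.1
finger_force: 0.0
```

>>> jog_arm(rows=[0, -0.1, -1.4, 0, 0, 0, 0, 0, -0.1, -1.4, 0, 0, 0, 0, 0, 0, -1.0, 0, 0, 0, 0, 0, 0, -0.4, 0, 0, 0, 0, 0, 0, 0, 0, 0, 0, 1, 0, 0, 0, 0, 0, 0, 1, 0, 0, 0, 0, 0, 0, 1, 0, 0, 0, 0, 0, 0, 1, 0, 0, 0, 0, 0, 0, 1, 0, 0, 0, 0, 0, 0, 1, 0, 0, 0, 0, 0, 0, 1, 0, 0, 0, 0, 0, 0, 1], newtons=25)

```text
clock: 4.08
eef_pos: [451.2, -238.3, 22.9]
eef_rot: [-3.141, 0.001, 2.941]
wrist_force: [-1.8, 1.5, 7.3]
finger_gap: 62.0
finger_force: 25.0
```

>>> jog_arm(rows=[0, 0, 0.8, 0, 0, 0, 1, 0, 0, 1.7, 0, 0, 0, 1, 0, 0, 1.9, 0, 0, 0, 1, 0, 0, 1.6, 0, 0, 0, 1, 0.4, 2.0, 0, 0, 0, 0, 1, 0.47, 2.6, 0, 0, 0, 0, 1, 0.5, 2.8, 0, 0, 0, 0, 1, 0.5, 2.8, 0, 0, 0, 0, 1, 0.5, 2.8, 0, 0, 0, 0, 1, 0.5, 2.8, 0, 0, 0, 0, 1, 0.5, 2.8, 0, 0, 0, 0, 1, 0.5, 2.8, 0, 0, 0, 0, 1, 0.44, 2.5, 0, 0, 0, 0, 1, 0.4, 2.04, 0, 0, 0, 0, 1, 0, 0, 0, 0, 0, 0, 1, 0, 0, 0, 0, 0, 0, 1, 0, 0, 0, 0, 0, 0, 1])

```text
clock: 5.5
eef_pos: [497.9, 20.7, 82.6]
eef_rot: [-3.141, -0.0, 2.941]
wrist_force: [-0.6, -0.1, -1.8]
finger_gap: 61.6
finger_force: 25.0
```

```bash
python3 - <<'E'
from meas import *
for n in("top","side"):
    fr=[grab(n) for _ in range(3)]
    d=np.median([f[1] for f in fr],0); p=np.mean([f[0] for f in fr],0).astype(np.uint8); K,R,t=fr[0][2:]
    np.savez(n+"2.npz",p=p,d=d,K=K,R=R,t=t)
    if n=="top": a=cv2.resize(p[120:240,260:430],(400,282),interpolation=cv2.INTER_CUBIC)
    else: b=cv2.resize(p[120:260,260:460],(400,282),interpolation=cv2.INTER_CUBIC)
cv2.imwrite("pics/held.png",np.hstack([a,b]));s=manip.read_state();print(s["eef_pos"],s["wrist_force"],s["finger_gap"],s["joints"].round(2))
E
```

```text
[498.0751215   20.64167308  82.48624536] [ 0.73656603 -0.02988224 -1.29956903] 61.90568343863491 [-0.03  0.34  1.8  -0.    1.   -1.4 ]
```

View pics/held.png

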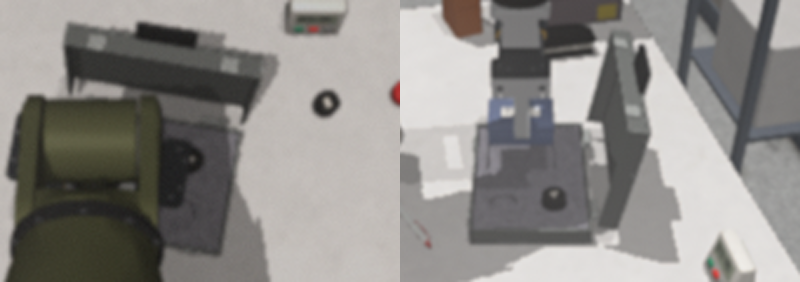

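The box is held upright over its cutout in both views, with the label up. I'll lower it now.

>>> jog_arm(rows=[0.02, 0.04, -0.9, 0, 0, 0, 1, 0, 0, -1.2, 0, 0, 0, 1, 0, 0, -0.9, 0, 0, 0, 1, 0, 0, -0.5, 0, 0, 0, 1, 0, 0, -0.25, 0, 0, 0, 1, 0, 0, -0.25, 0, 0, 0, 1, 0, 0, -0.2, 0, 0, 0, 1, 0, 0, 0, 0, 0, 0, 1])

```text
clock: 6.47
eef_pos: [498.3, 21.6, 40.3]
eef_rot: [-3.142, -0.0, 2.941]
wrist_force: [-0.7, 0.9, -2.5]
finger_gap: 61.9
finger_force: 25.0
```

>>> jog_arm(rows=[0, 0, -0.2, 0, 0, 0, 1, 0, 0, -0.2, 0, 0, 0, 1, 0, 0, -0.1, 0, 0, 0, 1, 0, 0, -0.1, 0, 0, 0, 1, 0, 0, 0, 0, 0, 0, 1])

```text
clock: 6.88
eef_pos: [498.3, 21.6, 34.9]
eef_rot: [-3.142, 0.0, 2.941]
wrist_force: [-3.0, 0.1, 5.9]
finger_gap: 62.0
finger_force: 25.0
```

Box is on the cutout floor: contact at z 34.9, exactly 12 mm above the pick height. I'll release with a small opening and back off.

>>> jog_arm(rows=[0, 0, 0, 0, 0, 0, 0.2, 0, 0, 0, 0, 0, 0, 0.2, 0, 0, 0, 0, 0, 0, 0.2, 0, 0, 1.0, 0, 0, 0, 0.2, 0, 0, 2.0, 0, 0, 0, 0.2, 0, 0, 2.5, 0, 0, 0, 0.2, 0, 0, 2.5, 0, 0, 0, 0.2, 0, -2.5, 0, 0, 0, 0, 0.3, 0, -3.0, 0, 0, 0, 0, 0.3, 0, -3.0, 0, 0, 0, 0, 0.3, 0, -3.0, 0, 0, 0, 0, 0.3, 0, -3.0, 0, 0, 0, 0, 0.3, 0, -3.0, 0, 0, 0, 0, 0.3, 0, -3.0, 0, 0, 0, 0, 0.3, 0, -3.0, 0, 0, 0, 0, 0.3, 0, -3.3, 0, 0, 0, 0, 0.3])

```text
clock: 8.22
eef_pos: [498.1, -247.7, 115.3]
eef_rot: [-3.141, 0.001, 2.941]
wrist_force: [0.2, -0.1, -0.3]
finger_gap: 65.8
finger_force: 0.0
```

>>> jog_arm(rows=[0, 0, 0, 0, 0, -0.12, 0.3, 0, 0, 0, 0, 0, -0.12, 0.3, 0, 0, 0, 0, 0, -0.12, 0.3, 0, 0, 0, 0, 0, -0.12, 0.3, 0, 0, 0, 0, 0, -0.12, 0.3, 0, 0, 0, 0, 0, -0.12, 0.3, 0, 0, 0, 0, 0, -0.12, 0.3, 1.2, 0, 0, 0, 0, -0.12, 0.3, 1.2, 0, 0, 0, 0, -0.12, 0.3, 1.2, 0, 0, 0, 0, -0.12, 0.3, 1.2, 0, 0, 0, 0, -0.12, 0.3, 1.2, 0, 0, 0, 0, -0.12, 0.3, 1.2, 0, 0, 0, 0, -0.12, 0.3, 1.2, 0, 0, 0, 0, -0.01, 0.3, 0, 0, 0, 0, 0, 0, 0.3])

```text
clock: 9.47
eef_pos: [583.5, -246.2, 115.0]
eef_rot: [3.141, 0.0, 1.371]
wrist_force: [-0.4, 0.3, -0.8]
finger_gap: 65.6
finger_force: 0.0
```

```bash
python3 - <<'E'
from meas import *
fr=[grab("top") for _ in range(4)]
d=np.median([f[1] for f in fr],0); p=np.mean([f[0] for f in fr],0).astype(np.uint8); K,R,t=fr[0][2:]
np.savez("top3.npz",p=p,d=d,K=K,R=R,t=t); D=np.load("top3.npz")
P=cloud(d,K,R,t); Z=P[...,2]
meas(D,"box",(Z>32)&(d>0)&(Z<60),(285,324,172,225),44)
meas(D,"rim",(Z>23)&(d>0)&(Z<28),(275,324,165,235),26)
cv2.imwrite("pics/t3.png",cv2.resize(p[110:240,270:440],(680,520),interpolation=cv2.INTER_CUBIC))
s=manip.read_state();print(s["eef_pos"],s["eef_rot"],s["joints"].round(2))
E
```

```text
box rect [497.9  20.3  61.9  85.9  78.2] z [41.9 44.  45.5] px 713 mean [497.7  20.3  44. ]
rim rect [443.2  39.  133.8  50.5  54.7] z [23.4 25.6 27.1] px 97 mean [449.2  47.   25.5]
[ 581.70695881 -246.41527726  114.68829474] [-3.14136138e+00 -1.25828399e-05  1.37156752e+00] [-0.46  0.57  1.37 -0.    1.2  -0.26]
```

View pics/t3.png

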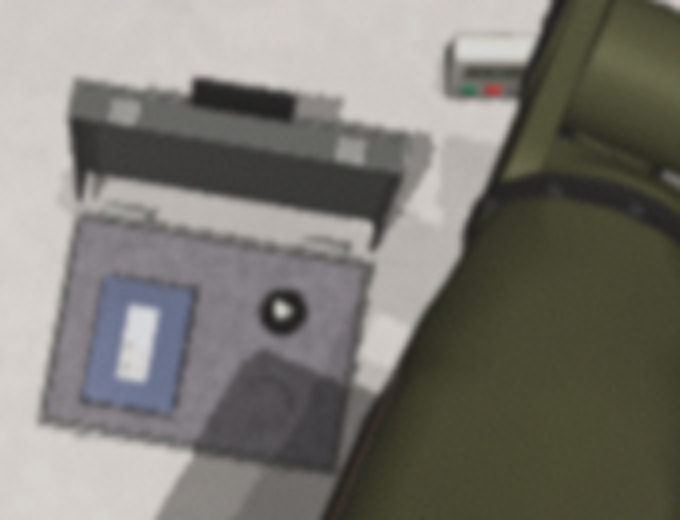

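Box is seated: top at z 44.0, level, and inside the 66×90 cutout (in the crop it is at about (140,345)). Now the specimen.

>>> jog_arm(rows=[0.13, 0, -1.5, 0, 0, 0, 0.3, 0.13, 0, -2.2, 0, 0, 0, 0.3, 0, 0, -2.2, 0, 0, 0, 0.3, 0, 0, -1.8, 0, 0, 0, 0.3, 0, 0, -1.2, 0, 0, 0, 0.3, 0, 0, -0.6, 0, 0, 0, 0.3, 0, 0, 0, 0, 0, 0, 1, 0, 0, 0, 0, 0, 0, 1, 0, 0, 0, 0, 0, 0, 1, 0, 0, 0, 0, 0, 0, 1, 0, 0, 0, 0, 0, 0, 1, 0, 0, 0, 0, 0, 0, 1, 0, 0, 0, 0, 0, 0, 1, 0, 0, 0, 0, 0, 0, 1], newtons=20)

```text
clock: 10.83
eef_pos: [585.1, -246.5, 20.0]
eef_rot: [3.141, 0.0, 1.371]
wrist_force: [-1.3, 0.1, 5.7]
finger_gap: 29.2
finger_force: 20.0
```

>>> jog_arm(rows=[0, 0, 1.0, 0, 0, 0, 1, 0, 0, 2.2, 0, 0, 0, 1, 0, 0, 2.2, 0, 0, 0, 1, 0, 0, 1.6, 0, 0, 0, 1, -2.0, 0, 0, 0, 0, 0, 1, -2.8, 0, 0, 0, 0, 0, 1, -2.8, 0, 0, 0, 0, 0, 1, -2.8, 0.8, 0, 0, 0, 0, 1, -2.4, 2.0, 0, 0, 0, 0, 1, 0, 2.8, 0, 0, 0, 0, 1, 0, 2.8, 0, 0, 0, 0, 1, 0, 2.8, 0, 0, 0, 0, 1, 0, 2.8, 0, 0, 0, 0, 1, 0, 2.4, 0, 0, 0, 0, 1, 0, 1.4, 0, 0, 0, 0, 1, 0, 0, 0, 0, 0, 0, 1, 0, 0, 0, 0, 0, 0, 1])

```text
clock: 12.25
eef_pos: [457.1, -68.3, 90.0]
eef_rot: [3.141, 0.0, 1.372]
wrist_force: [0.1, -1.0, 0.8]
finger_gap: 29.3
finger_force: 20.0
```

```bash
python3 - <<'E'
from h import *
p=grab("side")[0]
cv2.imwrite("pics/s4.png",cv2.resize(p[130:260,270:430],(640,520),interpolation=cv2.INTER_CUBIC))
s=manip.read_state();print(s["eef_pos"],s["finger_gap"],s["wrist_force"])
E
```

```text
[457.08048901 -68.8240415   89.83207492] 29.397321906743983 [ 0.28322267 -0.45303037  0.52355393]
```

View pics/s4.png

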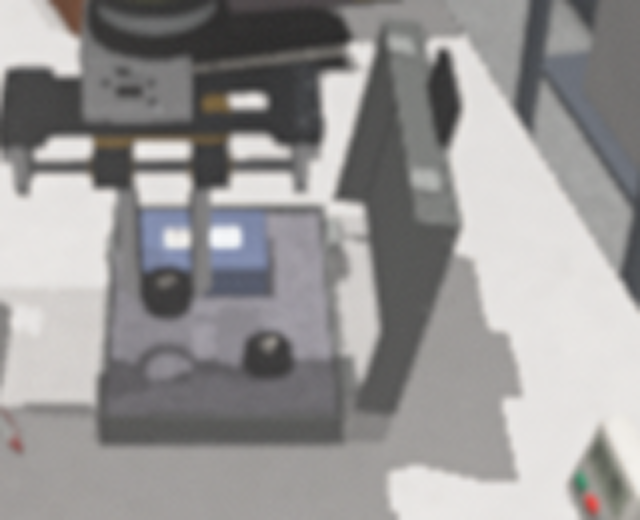

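The specimen is held upright and window up at crop (165,290), straight above the empty cutout at (165,362).

>>> jog_arm(rows=[0, 0.04, -1.2, 0, 0, 0, 1, 0, 0, -1.6, 0, 0, 0, 1, 0, 0, -1.0, 0, 0, 0, 1, 0, 0, -0.6, 0, 0, 0, 1, 0, 0, -0.35, 0, 0, 0, 1, 0, 0, -0.3, 0, 0, 0, 1, 0, 0, 0, 0, 0, 0, 1])

```text
clock: 12.88
eef_pos: [456.8, -68.2, 38.8]
eef_rot: [-3.141, -0.0, 1.371]
wrist_force: [0.0, 0.1, -1.8]
finger_gap: 29.6
finger_force: 20.0
```

Bottom at about z 19 with no contact force, so it is entering the cutout.

>>> jog_arm(rows=[0, 0, -0.25, 0, 0, 0, 1, 0, 0, -0.2, 0, 0, 0, 1, 0, 0, -0.15, 0, 0, 0, 1, 0, 0, -0.1, 0, 0, 0, 1, 0, 0, -0.05, 0, 0, 0, 1, 0, 0, 0, 0, 0, 0, 1])

```text
clock: 13.38
eef_pos: [457.0, -68.0, 31.9]
eef_rot: [3.141, -0.0, 1.371]
wrist_force: [-4.1, 1.0, 8.1]
finger_gap: 29.6
finger_force: 20.0
```

>>> jog_arm(rows=[0, 0, 0, 0, 0, 0, 0.6, 0, 0, 0, 0, 0, 0, 0.6, 0, 0, 0.4, 0, 0, 0, 0.6, 0, 0, 1.2, 0, 0, 0, 0.6, 0, 0, 2.5, 0, 0, 0, 0.5, 0, 0, 3.5, 0, 0, 0, 0.5, 0, 0, 3.5, 0, 0, 0, 0.5, 0, 0, 3.5, 0, 0, 0, 0.5, 0, 0, 3.5, 0, 0, 0, 0.5, 0, 0, 3.5, 0, 0, 0, 0.5, 0, 0, 2.8, 0, 0, 0, 0.5, 0, 0, 1.6, 0, 0, 0, 0.5, 0, 0, 0, 0, 0, 0, 0.5])

```text
clock: 14.47
eef_pos: [457.7, -68.2, 295.2]
eef_rot: [3.135, 0.0, 1.371]
wrist_force: [0.5, 1.1, -0.3]
finger_gap: 47.2
finger_force: 0.0
```

```bash
python3 - <<'E'
from meas import *
print({k:np.round(v,2) for k,v in manip.read_state().items() if k in("eef_pos","joints","clock")})
for n in("top","side"):
    fr=[grab(n) for _ in range(4)]
    d=np.median([f[1] for f in fr],0); p=np.mean([f[0] for f in fr],0).astype(np.uint8); K,R,t=fr[0][2:]
    np.savez(n+"5.npz",p=p,d=d,K=K,R=R,t=t); D=np.load(n+"5.npz")
    P=cloud(d,K,R,t); c,s=np.cos(-.2007),np.sin(-.2007)
    Q=P-[500.7,-25.8,0]; Q=np.stack([c*Q[...,0]+s*Q[...,1],-s*Q[...,0]+c*Q[...,1],Q[...,2]],-1)
    def box(nm,x,y,z,m=True):
        k=(d>0)&(Q[...,0]>x[0])&(Q[...,0]<x[1])&(Q[...,1]>y[0])&(Q[...,1]<y[1])&(Q[...,2]>z[0])&(Q[...,2]<z[1])&m
        q=Q[k]; print(n,nm,len(q),np.round(np.percentile(q,[3,50,97],axis=0),1).tolist() if len(q)>4 else "")
    V=p.max(2)
    box("spec",(-60,-10),(-75,-25),(26,45)); box("packed",(10,50),(-75,-25),(26,45)); box("slidebox",(-65,40),(5,85),(36,60))
    box("tab",(90,170),(-45,45),(155,215),V<48); box("lidtop",(85,170),(-100,100),(165,215),V>=60)
    if n=="side": cv2.imwrite("pics/s5.png",cv2.resize(p[120:260,270:430],(640,560),interpolation=cv2.INTER_CUBIC))
E
```

```text
{'clock': np.float64(14.47), 'joints': array([-0.23,  0.04,  1.63, -0.  ,  1.46, -0.03]), 'eef_pos': array([457.74, -68.21, 295.21])}
top spec 0 
top packed 0 
top slidebox 509 [[-52.6, 31.6, 41.7], [-14.8, 53.5, 43.9], [28.2, 74.2, 46.0]]
top tab 139 [[126.0, -28.0, 177.6], [128.6, -0.4, 192.8], [132.9, 27.2, 201.6]]
top lidtop 696 [[106.2, -90.6, 172.2], [119.4, 15.5, 175.4], [135.8, 94.7, 200.4]]
side spec 95 [[-47.9, -64.5, 27.0], [-35.2, -52.1, 31.3], [-22.8, -37.1, 32.5]]
side packed 102 [[12.6, -63.8, 27.4], [27.1, -53.3, 33.1], [39.8, -35.7, 34.8]]
side slidebox 543 [[-54.5, 14.7, 37.1], [-15.0, 38.7, 44.3], [26.6, 73.6, 45.7]]
side tab 0 
side lidtop 569 [[103.3, -94.8, 173.3], [116.3, -14.4, 176.6], [132.5, 90.0, 201.1]]
```

View pics/s5.png

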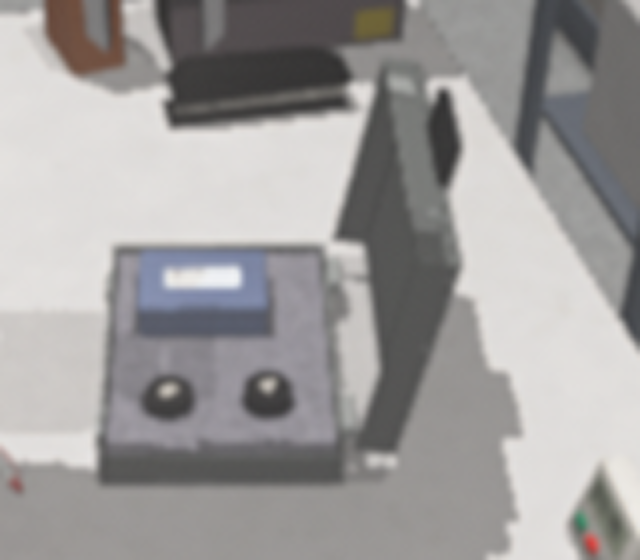

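Side crop: box at (205,285), specimen at (168,397) and packed specimen at (268,393) are all seated. The specimen's top is at z 31.3 and the box's at 44. The tab's front face is at case x 128.6 and its end at z 201, which matches the model. Going to the tab.

>>> jog_arm(rows=[2.0, 0.15, 0, 0.005, 0.025, 0, 0.5, 2.8, 0.2, 0, 0.005, 0.025, 0, 0.5, 2.8, 0.2, 0, 0.005, 0.025, 0, 0.5, 2.8, 0.2, 0, 0.005, 0.025, 0, 0.5, 2.8, 0.2, -0.4, 0.005, 0.025, 0, 0.5, 2.8, 0.2, -0.8, 0.005, 0.025, 0, 0.5, 2.8, 0.15, -1.2, 0.0057, 0.0255, 0, 0.5, 0, 0, 0, 0, 0, 0, 0.5, 0, 0, 0, 0, 0, 0, 0.5], newtons=40)

```text
clock: 15.62
eef_pos: [645.3, -54.9, 263.5]
eef_rot: [-2.957, 0.0, 1.371]
wrist_force: [-0.2, -0.0, -0.0]
finger_gap: 46.9
finger_force: 0.0
```

```bash
cat > tool.py <<'E'
from h import *
from scipy.spatial.transform import Rotation as Ro
def rep():
    s=manip.read_state(); M=Ro.from_euler("xyz",s["eef_rot"]).as_matrix(); C=Ro.from_euler("z",-.2007).as_matrix()
    q=C.T@(s["eef_pos"]-[500.7,-25.8,0]); Z=C.T@M[:,2]; Y=C.T@M[:,1]
    r=q-[79,0,26]; print("pos",s["eef_pos"].round(1),"case",q.round(1),"toolz",Z.round(3),"tilt a=",round(np.arctan2(-Z[2],Z[0]),3),"tooly",Y.round(3),"hinge dist",round(np.hypot(r[0],r[2]),1),"a(pos)",round(np.arctan2(r[2],-r[0])-np.arctan2(24,168),3),"F",s["wrist_force"].round(1),"gap",s["finger_gap"].round(1),s["finger_force"],"j",s["joints"].round(2),"t",s["clock"])
E
python3 -c "from tool import *;rep()"
```

```text
Traceback (most recent call last):
  File "tool.py", line 6, in rep
    r=q-[79,0,26]; print("pos",s["eef_pos"].round(1),"case",q.round(1),"toolz",Z.round(3),"tilt a=",round(np.arctan2(-Z[2],Z[0]),3),"tooly",Y.round(3),"hinge dist",round(np.hypot(r[0],r[2]),1),"a(pos)",round(np.arctan2(r[2],-r[0])-np.arctan2(24,168),3),"F",s["wrist_force"].round(1),"gap",s["finger_gap"].round(1),s["finger_force"],"j",s["joints"].round(2),"t",s["clock"])
                                                                                                                                                                                                                                                                                                 ^^^^^^^^^^^^^^^^^^^^^
AttributeError: 'float' object has no attribute 'round'
```

```bash
sed -i 's/s\["finger_gap"\].round(1)/round(s["finger_gap"],1)/' tool.py; python3 -c "from tool import *;rep()"
```

```text
pos [645.3 -54.9 263.5] case [147.5   0.3 263.5] toolz [-0.184 -0.    -0.983] tilt a= 1.755 tooly [ 0.983  0.001 -0.184] hinge dist 247.2 a(pos) 1.71 F [-0.2 -0.  -0. ] gap 46.9 0.0 j [-0.15  0.62  0.96  0.01  1.75  0.06] t 15.6167
```

>>> jog_arm(rows=[-0.3, 0.05, -1.5, 0, 0, 0, 0.5, -0.35, 0.06, -1.9, 0, 0, 0, 0.5, -0.35, 0.06, -1.9, 0, 0, 0, 0.5, -0.27, 0.05, -1.3, 0, 0, 0, 0.5, -0.2, 0.05, -0.95, 0, 0, 0, 0.5, 0, 0, 0, 0, 0, 0, 0.5, 0, 0, 0, 0, 0, 0, 0.5])

```text
clock: 16.2
eef_pos: [630.1, -52.4, 193.4]
eef_rot: [-2.964, -0.0, 1.371]
wrist_force: [-0.6, -0.2, 0.1]
finger_gap: 47.2
finger_force: 0.0
```

```bash
python3 -c "from tool import *;rep()"
```

```text
pos [630.1 -52.4 193.4] case [132.1  -0.2 193.4] toolz [-0.177  0.    -0.984] tilt a= 1.748 tooly [ 0.984  0.001 -0.177] hinge dist 175.6 a(pos) 1.736 F [-0.6 -0.2  0.1] gap 47.2 0.0 j [-0.14  0.61  1.13  0.01  1.58  0.05] t 16.2
```

>>> jog_arm(rows=[0.05, 0, -0.25, 0, 0, 0, 0.5, 0.0, 0, -0.25, 0, 0, 0, 0.5, 0, 0, 0, 0, 0, 0, 0.7, 0, 0, 0, 0, 0, 0, 0.8, 0, 0, 0, 0, 0, 0, 0.85, 0, 0, 0, 0, 0, 0, 1, 0, 0, 0, 0, 0, 0, 1, 0, 0, 0, 0, 0, 0, 1, 0, 0, 0, 0, 0, 0, 1, 0, 0, 0, 0, 0, 0, 1], newtons=40)

```text
clock: 17.03
eef_pos: [628.9, -51.9, 187.3]
eef_rot: [-2.957, 0.0, 1.371]
wrist_force: [-19.2, 2.4, 7.1]
finger_gap: 8.6
finger_force: 40.0
```

```bash
python3 -c "from tool import *;rep()"
```

```text
pos [628.9 -51.9 187.3] case [130.8  -0.  187.3] toolz [-0.184 -0.    -0.983] tilt a= 1.755 tooly [ 0.983  0.001 -0.184] hinge dist 169.4 a(pos) 1.74 F [-19.2   2.4   7.1] gap 8.6 39.99398052692413 j [-0.14  0.62  1.14  0.01  1.57  0.05] t 17.0333
```

Tab gripped: gap about 9 mm, matching the tab's thickness. Next I'll compute the arc rows.

```bash
cat > arc.py <<'E'
import numpy as np,sys
x,z,n,st=map(float,sys.argv[1:])
for i in range(int(n)):
    x2=x*np.cos(st)-z*np.sin(st); z2=x*np.sin(st)+z*np.cos(st); d=(x2-x)/10
    print([round(v,3) for v in(.98*d,-.199*d,(z2-z)/10,-st*.199,-st*.98)]); x,z=x2,z2
E
python3 arc.py 53.5 161.3 20 0.035
```

```text
[np.float64(-0.556), np.float64(0.113), np.float64(0.177), -0.007, -0.034]
[np.float64(-0.562), np.float64(0.114), np.float64(0.157), -0.007, -0.034]
[np.float64(-0.567), np.float64(0.115), np.float64(0.137), -0.007, -0.034]
[np.float64(-0.572), np.float64(0.116), np.float64(0.117), -0.007, -0.034]
[np.float64(-0.575), np.float64(0.117), np.float64(0.096), -0.007, -0.034]
[np.float64(-0.578), np.float64(0.117), np.float64(0.076), -0.007, -0.034]
[np.float64(-0.58), np.float64(0.118), np.float64(0.055), -0.007, -0.034]
[np.float64(-0.582), np.float64(0.118), np.float64(0.034), -0.007, -0.034]
[np.float64(-0.583), np.float64(0.118), np.float64(0.014), -0.007, -0.034]
[np.float64(-0.583), np.float64(0.118), np.float64(-0.007), -0.007, -0.034]
[np.float64(-0.582), np.float64(0.118), np.float64(-0.028), -0.007, -0.034]
[np.float64(-0.581), np.float64(0.118), np.float64(-0.049), -0.007, -0.034]
[np.float64(-0.579), np.float64(0.118), np.float64(-0.07), -0.007, -0.034]
[np.float64(-0.576), np.float64(0.117), np.float64(-0.09), -0.007, -0.034]
[np.float64(-0.573), np.float64(0.116), np.float64(-0.111), -0.007, -0.034]
[np.float64(-0.569), np.float64(0.115), np.float64(-0.131), -0.007, -0.034]
[np.float64(-0.564), np.float64(0.114), np.float64(-0.151), -0.007, -0.034]
[np.float64(-0.558), np.float64(0.113), np.float64(-0.171), -0.007, -0.034]
[np.float64(-0.552), np.float64(0.112), np.float64(-0.191), -0.007, -0.034]
[np.float64(-0.545), np.float64(0.111), np.float64(-0.211), -0.007, -0.034]
```

>>> jog_arm(rows=[-0.56, 0.11, 0.18, -0.007, -0.034, 0, 1, -0.56, 0.11, 0.16, -0.007, -0.034, 0, 1, -0.57, 0.115, 0.14, -0.007, -0.034, 0, 1, -0.57, 0.115, 0.12, -0.007, -0.034, 0, 1, -0.575, 0.12, 0.1, -0.007, -0.034, 0, 1, -0.58, 0.12, 0.075, -0.007, -0.034, 0, 1, 0, 0, 0, 0, 0, 0, 1], newtons=50)

```text
clock: 17.62
eef_pos: [595.2, -45.0, 194.9]
eef_rot: [3.112, 0.001, 1.371]
wrist_force: [-0.7, 0.3, -2.4]
finger_gap: 8.4
finger_force: 50.0
```

```bash
python3 -c "from tool import *;rep()"
```

```text
pos [595.2 -45.  194.9] case [ 96.4   0.  194.9] toolz [ 0.03  -0.001 -1.   ] tilt a= 1.541 tooly [1.    0.001 0.03 ] hinge dist 169.8 a(pos) 1.532 F [-0.7  0.3 -2.4] gap 8.4 50.00563859939575 j [-0.14  0.4   1.43 -0.    1.28  0.06] t 17.6167
```

>>> jog_arm(rows=[-0.58, 0.12, 0.055, -0.007, -0.034, 0, 1, -0.58, 0.12, 0.035, -0.007, -0.034, 0, 1, -0.58, 0.12, 0.015, -0.007, -0.034, 0, 1, -0.58, 0.12, -0.005, -0.007, -0.034, 0, 1, -0.58, 0.12, -0.03, -0.007, -0.034, 0, 1, -0.58, 0.12, -0.05, -0.007, -0.034, 0, 1, -0.58, 0.12, -0.07, -0.007, -0.034, 0, 1, -0.575, 0.12, -0.09, -0.007, -0.034, 0, 1, -0.575, 0.115, -0.11, -0.007, -0.034, 0, 1, -0.57, 0.115, -0.13, -0.007, -0.034, 0, 1, 0, 0, 0, 0, 0, 0, 1])

```text
clock: 18.53
eef_pos: [537.9, -33.2, 191.4]
eef_rot: [2.763, 0.001, 1.371]
wrist_force: [-2.7, 1.7, 2.6]
finger_gap: 8.6
finger_force: 50.0
```

```bash
python3 -c "from tool import *;rep()"
```

```text
pos [537.9 -33.2 191.4] case [ 38.    0.2 191.4] toolz [ 0.369 -0.001 -0.929] tilt a= 1.193 tooly [0.929 0.001 0.369] hinge dist 170.4 a(pos) 1.186 F [-2.7  1.7  2.6] gap 8.6 50.02964437007904 j [-0.11  0.1   1.86 -0.05  0.81  0.11] t 18.5333
```

>>> jog_arm(rows=[-0.585, 0.12, -0.16, -0.007, -0.036, 0, 1, -0.58, 0.12, -0.18, -0.007, -0.036, 0, 1, -0.575, 0.115, -0.2, -0.007, -0.036, 0, 1, -0.565, 0.115, -0.22, -0.007, -0.036, 0, 1, 0, 0, 0, 0, 0, 0, 1, 0, 0, 0, 0, 0, 0, 1, 0, 0, 0, 0, 0, 0, 1])

```text
clock: 19.12
eef_pos: [516.0, -28.7, 184.3]
eef_rot: [2.618, 0.0, 1.37]
wrist_force: [-8.1, 2.3, 11.0]
finger_gap: 8.6
finger_force: 50.1
```

```bash
python3 - <<'E'
from tool import *
rep()
fr=[grab("side") for _ in range(4)]
d=np.median([f[1] for f in fr],0); p=fr[0][0]; K,R,t=fr[0][2:]
P=cloud(d,K,R,t); c,s=np.cos(-.2007),np.sin(-.2007)
Q=P-[500.7,-25.8,0]; Q=np.stack([c*Q[...,0]+s*Q[...,1],-s*Q[...,0]+c*Q[...,1],Q[...,2]],-1)
# side skirt face of lid at y~-105
k=(d>0)&(abs(Q[...,1]+105)<5)&(Q[...,2]>32)&(Q[...,2]<220)&(Q[...,0]<140)&(Q[...,0]>-60)
q=Q[k][:,[0,2]].astype(np.float32); print(len(q)); (x,y),(w,h),an=cv2.minAreaRect(q); print(x,y,w,h,an)
m=q-q.mean(0); v=np.linalg.svd(m,full_matrices=False)[2][0]; print("lid angle",np.degrees(np.arctan2(v[1],-v[0]))%180)
for nm,x,y,z in(("spec",(-60,-10),(-75,-25),(26,45)),("packed",(10,50),(-75,-25),(26,45)),("slidebox",(-65,40),(5,85),(36,60))):
    kk=(d>0)&(Q[...,0]>x[0])&(Q[...,0]<x[1])&(Q[...,1]>y[0])&(Q[...,1]<y[1])&(Q[...,2]>z[0])&(Q[...,2]<z[1]);print(nm,np.median(Q[kk],0).round(1),kk.sum())
cv2.imwrite("pics/s6.png",cv2.resize(p[60:280,230:460],(690,600),interpolation=cv2.INTER_CUBIC))
E
```

```text
pos [516.  -28.7 184.3] case [ 15.6   0.2 184.3] toolz [ 0.5    0.    -0.866] tilt a= 1.047 tooly [0.866 0.    0.5  ] hinge dist 170.6 a(pos) 1.048 F [-8.1  2.3 11. ] gap 8.6 50.089765191078186 j [-0.1   0.    2.02 -0.09  0.6   0.16] t 19.1167
573
48.92460632324219 101.9999008178711 26.088302612304688 151.20579528808594 29.445602416992188
lid angle 60.602074
spec [-35.3 -53.4  31.1] 95
packed [ 27.1 -53.7  33.2] 102
slidebox [-25.7  35.8  44.3] 401
```

View pics/s6.png

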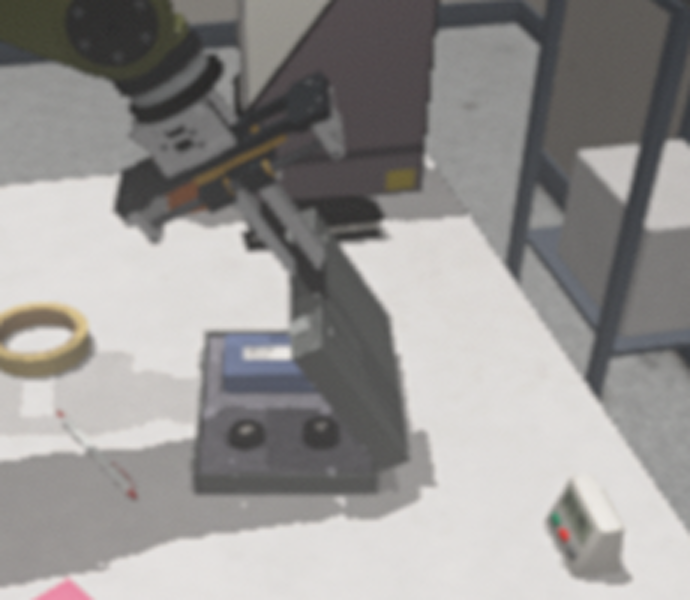

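The picture shows the lid held by its tab at about 60° (tool tilt 60.0°, camera 60.6°). The contents at (245,433), (320,431) and (260,360) are seated, and the timer and stapler are untouched. Handing in.

```bash
python3 -c "from cell import manip;print(manip.sign_off())"
```

```text
the job is handed in; nothing more can be done
None
```

The slide box and the loose specimen are seated in their cutouts and released, the lid is held by its tab at about 60° (60.0° from the tool tilt, 60.6° from the camera), and the job is handed in.

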